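# Hang the guard door on the foil press

### The arm

A 7-joint arm with a two-finger parallel gripper is mounted at the origin on the work surface. World frame = base frame: x ahead of the robot, y to its left, z up, the work surface at z = 0. Lengths are in m, angles in degrees, forces in N, time in s.
With the tool pointing down it reaches from about 0.425 to 0.875 m from the base axis. Payload 4.7 kg.
Tool frame: the origin (TCP) lies at the very end of the fingers, on their centre line; the grasp point (between the pads) lies 19 mm behind it (env.grip_point_offset is the distance from the TCP to the grasp point, in m); z points along the fingers, y is the line along which they close (so a half turn about z gives the same grasp; the last joint's range is limited). The gripper opens to 87 mm and grips with 3 to 60 N. Pads are 19 mm wide; open, the fingers measure 117 mm over their backs; the gripper's body (75 mm by 190 mm) begins 51 mm behind the grasp point.
Start: joints at [-73.161, 18.392, -4.016, 83.108, 1.295, 78.541, -3.26], TCP at [0.18, 0.625, 0.223] pointing down, gripper open.
Joint ranges: [-163.93, 163.93], [-17.29, 119.83], [-79.2, 71.16], [3.27, 140.29], [-89.18, 269.18], [5.43, 117.66], [-154.24, 154.24]. Speed limits (degrees/s): [147.25, 147.25, 180, 180, 180, 180, 180].

### API

Orientations are given as [roll, pitch, yaw] about the fixed x, y, z axes, in that order (R = Rz(yaw) Ry(pitch) Rx(roll)).
In Python, from cell import env gives the robot as it stands.
- The arm moves only by the tool jog_arm, never from a script. Its argument "motion" is a list of rows, each an object of numbers: "x", "y", "z": the shift along the tool's x, y, z in cm; "ax", "ay", "az": the turn, a rotation vector about the tool's x, y, z in degrees. In form: [{"x": .., "y": .., "z": .., "ax": .., "ay": .., "az": ..}, ...]. A call has exactly 5 rows; each row shifts and turns the commanded pose from where the row before left it, along the tool's axes as they then stand; what a row does not reach is not made up. A row lasts 1/10 s, in which the tool goes at most 50 mm and 8.59 degrees, less where a joint would pass 70% of its speed; a pose out of reach is approached as far as the arm can. A call is refused whole if a number of a shift passes 5 or a number of a turn 8.59, either way. A call with a gripper value outside its range is refused whole. "claw" is the gripper command: -1 is shut, 1 is fully open, values between are in proportion, set as the call begins (left out, the last holds). The fingers move at their own pace and stop on an object; "squeeze" is the grip in N (left out, the last holds). Time passes only in rows, so rows that do not move let the fingers close, or fill a call up. It gives the time, the measured TCP pose, the force, the opening and the grip force at its end, in the units of the state.
- env.get_obs(): the state, without advancing time (a new reading comes with each control period).
- env.read_camera(name): name is "scene" or "side" or "wrist"; returns the picture (420x560x3 uint8, red, green, blue); there is no depth.
- env.camera_params(name): a dict with "fx", "fy", "cx", "cy" (pixels), "extrinsics" (4x4, takes a point from world to camera coordinates). Camera axes: x right, y up, looking along -z (the intrinsics and any distortion apply to the point x, -y, -z); pixel columns grow to the right and rows downward; lengths in m; the calibration is good to about 2 mm. A picture is of the moment at which its call begins: read the wrist's pose just before it. camera_params takes no time and is no camera call; for the wrist camera it gives the pose at the moment of the call.
- env.sign_off(): hands the job in; it is judged then, once.
The state is a dict: "time_s": time; "qpos": joint angles; "joint_velocities": joint speeds; "effort": joint torques, N m; "tool_pos": TCP position; "tool_rot": TCP orientation; "force": force on the tool from outside, world axes, zero at the start; "wrist_torque": the same for the moment, N m; "grip_width": finger opening in m; "grasp_force": force on a finger pad.
Only numpy, scipy, OpenCV 4.12 (cv2) and the standard library are available. Lean on these libraries where they do the work, as an engineer would, in place of code of your own. Each camera call takes 0.05 s, during which the arm holds its last target. There are 200 camera calls.

### The job

Take the green-framed guard door out of the wooden rack and hang it on the foil press: lower its two steel hinge knuckles together over the press's two upright brass hinge pins until both are fully down, without letting the door drop, then let go. It may hang open or closed at any angle. Leave the red cover standing in the rack.

Things in the scene. Friction and masses are not known exactly. Their poses are not given: they have to be found in the camera images.
- door: Guard door standing upright in a rack slot: green frame, clear pane. Panel x -28 to -188, y +-5, z -10 to 170 mm; z up; 0.4 kg. On its +x edge two steel hinge knuckles share one vertical axis: tubes, 24 mm bore, 32 outside, 28 long. Origin: on that axis at the lower knuckle's lower end; the upper knuckle's lower end is 130 mm above. Its lower edge is 12 mm above the table; draw it straight up.
- door_tab (a point): Centre of the door's black grip tab on the middle of its top edge: 60 mm along door x, 14 mm thick along door y, 45 mm high. In the door's frame it lies at x -108, y 0, z 192 mm, nearly above the centre of mass. Pinch it from above across y. The rack's plywood slot walls reach 62 mm above the table; its two slots are 130 mm apart.
- press: Fixed foil press, green housing, z up. Origin: foot of the lower of two upright brass hinge pins, 50 mm above the table. Fully down, the knuckles rest on the pins' brackets and the door's origin is at this origin. Axes parallel: door closed; door x along press -y: wide open. Front face at y -45; housing x -250 to 50, y -300 to -45 mm, top 185 above the table; a ram behind y -200 rises to 335.
- upper_pin (a point): Foot of the upper hinge pin, 130 mm straight above the lower. Both pins: 18 mm thick, 30 long, the top 18 tapering to 4; each on a bracket 28 mm wide, 10 thick, out along press +y to y 14. The upper bracket covers the lower pin: bring the door in level from the +y side, its origin 30 to 92 mm above the press origin (lower knuckle over its pin, under the upper bracket), then lower.
- cover: Bystander: solid red cover panel of the same size with the same black tab but no knuckles, upright in the rack's other slot. Axes as for the door, panel from x -28 to -188 mm. To be left there.
Things that resemble listed ones, but are neither listed nor needed, are in the scene too. There is more than one size of the door; the one meant has the size given above.

How it is judged (in metres and radians):
At the end, for the whole second after the job is handed in: The green door hangs upright (within 8 degrees) at rest with both knuckles down on their brackets (within 10 mm in height and 12 mm sideways of the pins), at any angle of opening; the red cover still stands in its slot within 30 mm of where it was (z of door in the frame of press between -0.01 and 0.01 m and horizontal distance between door and press below 0.012 m and angle between door's own z axis and vertical below 0.14 rad and linear speed of door below 0.03 m/s and distance of cover from where it was at the start of the episode below 0.03 m and angle between cover's own z axis and vertical below 0.2 rad); the robot touches nothing.
It fails at once if the door is dropped: falls faster than 0.4 m/s out of the fingers (linear speed of door above 0.4 m/s and contact force between the fingers and door below 0.05 N).
It fails at once if the red cover is taken out of its slot or shoved about (over 50 mm) (distance of cover from where it was at the start of the episode above 0.05 m).
It also fails if it takes over 45 s, if anything falls off the work surface, if the arm or the gripper's body presses on something with over 40 N, if the wrist force passes 120 N, or if a joint passes its speed limit or range.

## Working session

There is one attempt and no reset: what is moved stays moved. The work goes in short steps, Python scripts to look and compute and a tool call to move; the robot and the scene stay as the last step left them, time stands still between calls to the robot, and variables do not carry over. Pictures are saved under pics/ and viewed, at most 10 in all, crops included, and the job is handed in when it is done.

Besides the shell and the picture viewer there is one more tool, called after "Emit:" in YAML: its name, and indented under it one key for each argument. jog_arm: Moves the arm, as the interface text tells. Its arguments: {"type":"object","properties":{"motion":{"type":"array"},"claw":{"type":"number"},"squeeze":{"type":"number"}},"required":["motion"]}

```bash
ls; mkdir -p pics
python3 - <<'E'
from cell import env
import cv2,numpy as np
print(env.get_obs())
for n in ["scene","side"]:
    cv2.imwrite(f"pics/{n}0.png",env.read_camera(n)[:,:,::-1])
    p=env.camera_params(n); print(n,p)
print(env.camera_params("wrist"))
E
```

```text
pics
{'time_s': 0.0, 'qpos': array([-73.15951796,  18.43991197,  -4.01736825,  83.17354363,
         1.2934032 ,  78.53878709,  -3.25863104]), 'joint_velocities': array([-0.12980237, -0.07355838, -0.05797855, -0.02579953, -0.07651677,
        0.0209822 , -0.03824512]), 'effort': array([ 5.48675098e-05, -4.91282129e+01, -4.03876947e-01, -3.12531924e+01,
       -6.39395602e-02,  4.35991294e-02,  1.74133506e-04]), 'tool_pos': array([0.17939217, 0.62420116, 0.22146397]), 'tool_rot': array([-1.79892915e+02,  3.42111370e-03,  1.63972034e+02]), 'force': array([ 0.68551255,  0.31175802, -0.22120673]), 'wrist_torque': array([-0.00045601, -0.02860872,  0.01353247]), 'grasp_force': 0.0, 'grip_width': 0.08717745835079313}
scene {'fx': 528.6716924049102, 'fy': 528.6716924049102, 'cx': 289.86065211730255, 'cy': 209.73470652958335, 'extrinsics': array([[-0.98899217, -0.14775179,  0.00799403,  0.49765666],
       [ 0.09682828, -0.60538667,  0.79001979, -0.11043385],
       [-0.11188736,  0.78209743,  0.61302922, -1.18809289],
       [ 0.        ,  0.        ,  0.        ,  1.        ]])}
side {'fx': 449.04932855633456, 'fy': 449.04932855633456, 'cx': 279.0990625028995, 'cy': 205.74357804842197, 'extrinsics': array([[ 0.88942274, -0.45707307,  0.00337694, -0.42444386],
       [ 0.22161769,  0.43768588,  0.87138778, -0.26669014],
       [-0.39976593, -0.77428372,  0.49058325, -0.61866654],
       [ 0.        ,  0.        ,  0.        ,  1.        ]])}
{'fx': 296.9568264691292, 'fy': 296.9568264691292, 'cx': 283.34303566706564, 'cy': 211.9804628639745, 'extrinsics': array([[ 0.27591272,  0.96118017, -0.0022023 , -0.64919742],
       [-0.92244689,  0.2641488 , -0.28163301,  0.03477452],
       [-0.27011833,  0.07973763,  0.95951967, -0.39060792],
       [ 0.        ,  0.        ,  0.        ,  1.        ]])}
```

View pics/scene0.png

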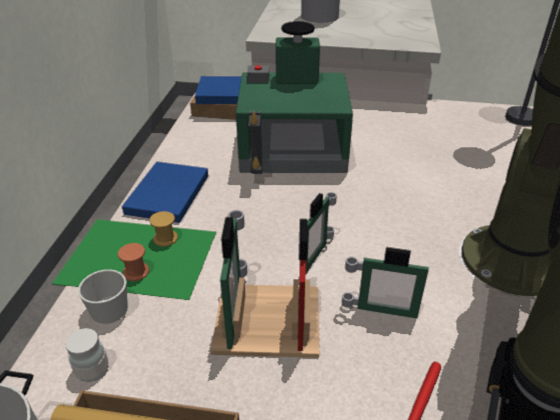

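View pics/side0.png

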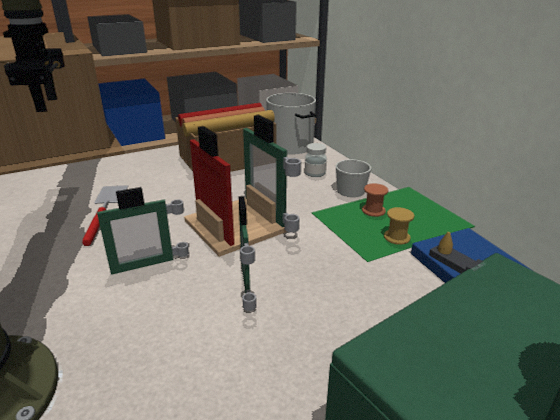

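Candidates for the door, by scene pixel:
- The green door in the rack at (232,280).
- A green frame standing loose at (316,235).
- A small green frame at (392,287).
- The red cover in the rack at (303,305).

I choose the green door in the rack and will check it in a close crop.

Run:
```python
import cv2,numpy as np
a=cv2.imread("pics/scene0.png");b=cv2.imread("pics/side0.png")
p=cv2.resize(a[100:180,232:292],None,fx=6,fy=6,interpolation=cv2.INTER_CUBIC)
d=cv2.resize(a[195:355,205:315],None,fx=3.7,fy=3.7,interpolation=cv2.INTER_CUBIC)
c=np.zeros((600,800,3),np.uint8);c[:480,:360]=p;c[:d.shape[0],370:370+d.shape[1]]=d
cv2.imwrite("pics/c1.png",c)
cv2.imwrite("pics/c2.png",cv2.resize(b[110:260,180:310],None,fx=4,fy=4,interpolation=cv2.INTER_CUBIC))
```

```text
(no output)
```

View pics/c1.png

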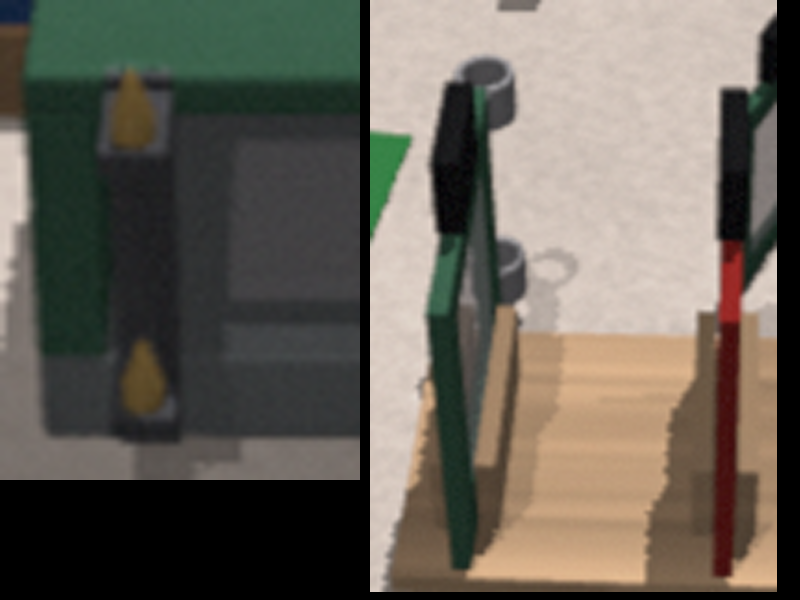

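View pics/c2.png

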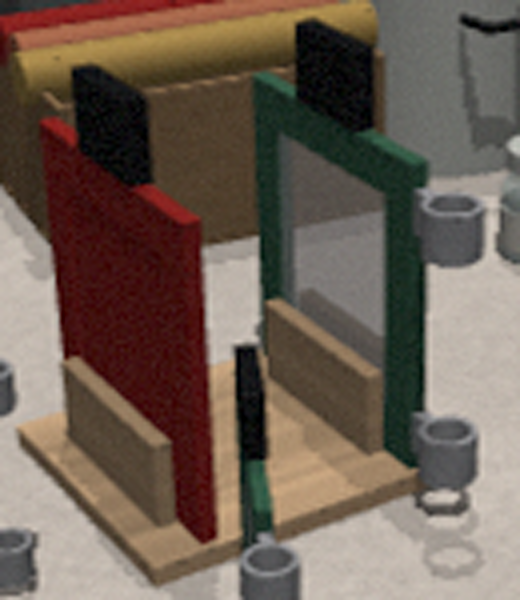

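```bash
cat > h.py <<'E'
import numpy as np
from scipy.optimize import least_squares
from cell import env
def proj(n,P,p=None):
    p=p or env.camera_params(n);E=p["extrinsics"];c=np.atleast_2d(P)@E[:3,:3].T+E[:3,3]
    return np.c_[p["cx"]+p["fx"]*c[:,0]/-c[:,2],p["cy"]-p["fy"]*c[:,1]/-c[:,2]]
def world(q,P):
    c,s=np.cos(q[2]),np.sin(q[2]);P=np.atleast_2d(P)/1000.
    return P@np.array([[c,-s,0],[s,c,0],[0,0,1]]).T+[q[0],q[1],q[3]]
def fit(obs,z,q0):
    f=lambda q:np.concatenate([(proj(n,world([*q,z],P))[0]-uv) for n,P,uv in obs])
    r=least_squares(f,q0,x_scale=[.01,.01,.1],loss="soft_l1");return r.x,r.fun.reshape(-1,2).round(1)
E
python3 - <<'E'
from h import *
S=lambda u,v:np.array([205+(u-370)/3.7,195+v/3.7]);D=lambda u,v:np.array([180+u/4,110+v/4]);C=lambda u,v:np.array([232+u/6,100+v/6])
door=[("scene",(0,0,158),S(487,73)),("scene",(-188,0,170),S(444,315)),("scene",(-188,0,-10),S(462,568)),
("side",(0,0,158),D(452,203)),("side",(0,0,28),D(448,430)),("side",(-188,0,170),D(260,76)),("side",(-28,0,170),D(422,160)),("side",(-108,0,192),D(335,75))]
for y0 in (1.5,-1.5,0,3):
    print(*fit(door,.022,[.4,.4,y0]),sep="\n") if y0==-1.5 else print(fit(door,.022,[.4,.4,y0])[0])
press=[("scene",(0,0,160),C(128,72)),("scene",(0,0,30),C(142,342)),("scene",(50,-45,135),C(28,80)),("scene",(-250,-45,135),(350,112)),("scene",(50,-45,-50),C(45,435)),("scene",(-250,-45,-50),(348,165))]
for y0 in(0,3,): print(*fit(press,.05,[.4,-.4,y0]),sep="\n")
cov=[("side",(-28,0,170),D(193,222)),("side",(-188,0,170),D(48,125)),("side",(-108,0,192),D(112,125)),("scene",(-188,0,170),S(732,322)),("scene",(-188,0,-10),S(724,575))]
print(*fit(cov,.022,[.3,.4,-1.5]),sep="\n")
E
```

```text
[0.5879715  0.15744375 4.84361215]
[ 0.5879715   0.15744375 -7.72275845]
[[-1.5 -1.6]
 [-1.7 -1.7]
 [ 0.2 -0.7]
 [-0.2 -0.2]
 [-0.3 -0.5]
 [-1.2 -1. ]
 [-0.8  0.4]
 [-0.9 -0.1]]
[ 0.5879715   0.15744375 -1.43957314]
[ 0.5879715   0.15744375 -1.43957314]Traceback (most recent call last):
  File "<stdin>", line 8, in <module>
  File "h.py", line 12, in fit
    r=least_squares(f,q0,x_scale=[.01,.01,.1],loss="soft_l1");return r.x,r.fun.reshape(-1,2).round(1)
    return func(*args, **kwargs)
    result = trf(vector_fun.fun, vector_fun.jac, x0, f0, J0, lb, ub, ftol, xtol,
                 gtol, max_nfev, x_scale, loss_function, tr_solver,
                 tr_options.copy(), verbose, callback=callback_wrapped)
    return trf_no_bounds(
        fun, jac, x0, f0, J0, ftol, xtol, gtol, max_nfev, x_scale,
        loss_function, tr_solver, tr_options, verbose, callback=callback)
    f_new = fun(x_new)
    self._update_fun()
    ~~~~~~~~~~~~~~~~^^
    self.f = self.fun_wrapped(xp_copy(self.x))
             ~~~~~~~~~~~~~~~~^^^^^^^^^^^^^^^^^
    return np.atleast_1d(self.fun(x))
                         ~~~~~~~~^^^
    return self.f(x, *self.args, **self.kwargs)
           ~~~~~~^^^^^^^^^^^^^^^^^^^^^^^^^^^^^^
  File "h.py", line 11, in <lambda>
    f=lambda q:np.concatenate([(proj(n,world([*q,z],P))[0]-uv) for n,P,uv in obs])
                                ~~~~^^^^^^^^^^^^^^^^^^^
  File "h.py", line 5, in proj
    p=p or env.camera_params(n);E=p["extrinsics"];c=np.atleast_2d(P)@E[:3,:3].T+E[:3,3]
           ~~~~~~~~~~~~~~~~~^^^
ValueError: time passes only in moves, steps and waits
```

```bash
python3 - <<'E'
s=open('h.py').read()
s=s.replace("def proj(n,P,p=None):\n    p=p or env.camera_params(n)","_c={}\ndef cam(n):\n    if n not in _c:_c[n]=env.camera_params(n)\n    return _c[n]\ndef proj(n,P,p=None):\n    p=p or cam(n)")
open('h.py','w').write(s)
E
python3 - <<'E'
from h import *
S=lambda u,v:np.array([205+(u-370)/3.7,195+v/3.7]);D=lambda u,v:np.array([180+u/4,110+v/4]);C=lambda u,v:np.array([232+u/6,100+v/6])
press=[("scene",(0,0,160),C(128,72)),("scene",(0,0,30),C(142,342)),("scene",(50,-45,135),C(28,80)),("scene",(-250,-45,135),(350,112)),("scene",(50,-45,-50),C(45,435)),("scene",(-250,-45,-50),(348,165))]
for y0 in(0,): print(*fit(press,.05,[.4,-.4,y0]),sep="\n")
cov=[("side",(-28,0,170),D(193,222)),("side",(-188,0,170),D(48,125)),("side",(-108,0,192),D(112,125)),("scene",(-188,0,170),S(732,322)),("scene",(-188,0,-10),S(724,575))]
print(*fit(cov,.022,[.45,.2,-1.5]),sep="\n")
o=env.get_obs();print(o["time_s"],o["tool_pos"],o["tool_rot"])
E
```

```text
[ 0.62303332 -0.20423596  0.19646024]
[[ 1.  -0.5]
 [ 0.3 -0.1]
 [-1.7 -0.9]
 [ 2.8 -1.3]
 [-0.8  0.8]
 [-0.6  6.1]]
[ 0.46118854  0.14262805 -1.42930975]
[[ 0.  -0.7]
 [-1.2 -1.9]
 [-0.5 -0.4]
 [-0.3 -1.3]
 [-0.3 -0.4]]
0.1 [0.17941035 0.62423364 0.22158285] [-1.79901973e+02  6.18971200e-03  1.63970962e+02]
```

```bash
cat > plan.py <<'E'
import sys
from h import env,np
from scipy.spatial.transform import Rotation as R
# target x y z yaw n -> rows in tool axes (cm, deg)
def plan(x,y,z,yaw,n):
    o=env.get_obs();p=o["tool_pos"];R0=R.from_euler("xyz",o["tool_rot"],degrees=True)
    R1=R.from_euler("xyz",[180,0,yaw],degrees=True);w=(R0.inv()*R1).as_rotvec(degrees=True)/n
    d=(np.array([x,y,z])-p)/n*100
    print("t",o["time_s"],"pos",p.round(4),"rot",o["tool_rot"].round(2),"F",o["force"].round(1),"grip",round(o["grip_width"],4),round(o["grasp_force"],1))
    for i in range(n):
        s=R0.inv().apply(d);print("x %.2f y %.2f z %.2f | ax %.2f ay %.2f az %.2f"%(*s,*w));R0=R0*R.from_rotvec(w,degrees=True)
if len(sys.argv)>1: plan(*map(float,sys.argv[1:5]),int(sys.argv[5]))
E
python3 plan.py .574 .264 .31 97.5 15
```

```text
t 0.1 pos [0.1794 0.6242 0.2216] rot [-1.7990e+02  1.0000e-02  1.6397e+02] F [ 0.2 -0.1 -0.5] grip 0.0866 0.0
x -3.19 y -1.58 z -0.59 | ax -0.01 ay 0.00 az 4.43
x -3.30 y -1.33 z -0.59 | ax -0.01 ay 0.00 az 4.43
x -3.40 y -1.07 z -0.59 | ax -0.01 ay 0.00 az 4.43
x -3.47 y -0.81 z -0.59 | ax -0.01 ay 0.00 az 4.43
x -3.52 y -0.54 z -0.59 | ax -0.01 ay 0.00 az 4.43
x -3.55 y -0.26 z -0.59 | ax -0.01 ay 0.00 az 4.43
x -3.56 y 0.01 z -0.59 | ax -0.01 ay 0.00 az 4.43
x -3.55 y 0.29 z -0.59 | ax -0.01 ay 0.00 az 4.43
x -3.52 y 0.56 z -0.59 | ax -0.01 ay 0.00 az 4.43
x -3.46 y 0.83 z -0.59 | ax -0.01 ay 0.00 az 4.43
x -3.39 y 1.10 z -0.59 | ax -0.01 ay 0.00 az 4.43
x -3.29 y 1.36 z -0.59 | ax -0.01 ay 0.00 az 4.43
x -3.18 y 1.61 z -0.59 | ax -0.01 ay 0.00 az 4.43
x -3.05 y 1.85 z -0.59 | ax -0.01 ay 0.00 az 4.43
x -2.89 y 2.08 z -0.59 | ax -0.01 ay 0.00 az 4.43
```

Emit:
jog_arm:
  motion:
    - {"x": -3.2, "y": -1.6, "z": -1.5, "az": 4.4}
    - {"x": -3.3, "y": -1.3, "z": -1.5, "az": 4.4}
    - {"x": -3.4, "y": -1.1, "z": -1.5, "az": 4.4}
    - {"x": -3.5, "y": -0.8, "z": -1.5, "az": 4.4}
    - {"x": -3.5, "y": -0.5, "z": -1.5, "az": 4.4}
  claw: 1

```text
$.motion[0]: bad value
```

Emit:
jog_arm:
  motion:
    - {"x": -3.5, "y": -0.3, "z": -0.3, "az": 4.4}
    - {"x": -3.6, "y": 0, "z": -0.3, "az": 4.4}
    - {"x": -3.5, "y": 0.3, "z": -0.3, "az": 4.4}
    - {"x": -3.5, "y": 0.6, "z": -0.2, "az": 4.4}
    - {"x": -3.5, "y": 0.8, "z": 0, "az": 4.4}

```text
$.motion[0]: bad value
```

Emit:
jog_arm:
  motion:
    - {"x": -3.4, "y": 1.1, "az": 4.4}
    - {"x": -3.3, "y": 1.4, "az": 4.4}
    - {"x": -3.2, "y": 1.6, "az": 4.4}
    - {"x": -3.0, "y": 1.8, "az": 4.5}
    - {"x": -2.9, "y": 2.1, "az": 4.5}

```text
$.motion[0]: bad value
```

Run:
```python
from h import *
import cv2
o=env.get_obs();p=env.camera_params("wrist");im=env.read_camera("wrist")[:,:,::-1].copy()
print(o["tool_pos"],o["tool_rot"])
np.save("w1.npy",p,allow_pickle=True)
q=[.588,.1574,-1.4396,.022]
P=[(-78,7,214.5),(-138,7,214.5),(-78,-7,214.5),(-138,-7,214.5),(0,0,158)]
print(proj("",world(q,P),p).round(1))
cv2.imwrite("pics/w1.png",im)
```

```text
[0.17941035 0.62423364 0.22158285] [-1.79901973e+02  6.18971200e-03  1.63970962e+02]
[[ 26.5 711.1]
 [ 75.8 699.6]
 [ 17.9 704.9]
 [ 67.5 693.1]
 [  9.3 633.3]]
```

View pics/w1.png

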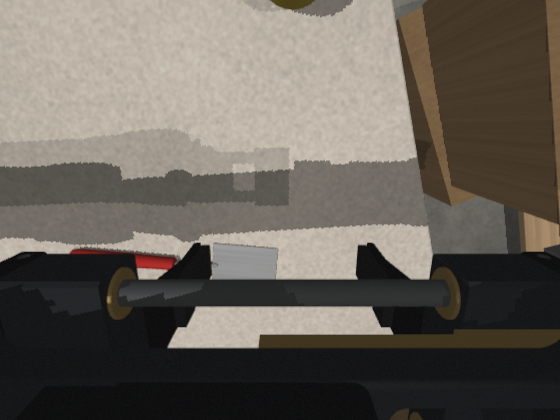

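```bash
python3 plan.py .574 .264 .20 97.5 10
```

```text
t 0.15 pos [0.1794 0.6243 0.2217] rot [-1.7992e+02  1.0000e-02  1.6397e+02] F [-0.1  0.1 -0.4] grip 0.0867 0.0
x -4.79 y -2.37 z 0.22 | ax -0.01 ay 0.01 az 6.65
x -5.03 y -1.80 z 0.22 | ax -0.01 ay 0.01 az 6.65
x -5.20 y -1.21 z 0.22 | ax -0.01 ay 0.01 az 6.65
x -5.31 y -0.60 z 0.22 | ax -0.01 ay 0.01 az 6.65
x -5.34 y 0.02 z 0.22 | ax -0.01 ay 0.01 az 6.65
x -5.30 y 0.64 z 0.22 | ax -0.01 ay 0.01 az 6.65
x -5.20 y 1.25 z 0.22 | ax -0.01 ay 0.01 az 6.65
x -5.02 y 1.84 z 0.22 | ax -0.01 ay 0.01 az 6.65
x -4.77 y 2.41 z 0.22 | ax -0.01 ay 0.01 az 6.65
x -4.46 y 2.95 z 0.22 | ax -0.01 ay 0.01 az 6.65
```

The wrist picture shows only the open fingers, over table and cutlery, because the moves were refused. Each row needs all six keys.

Emit:
jog_arm:
  motion:
    - {"x": -3.2, "y": -1.6, "z": -1.5, "ax": 0, "ay": 0, "az": 4.4}
    - {"x": -3.3, "y": -1.3, "z": -1.5, "ax": 0, "ay": 0, "az": 4.4}
    - {"x": -3.4, "y": -1.1, "z": -1.5, "ax": 0, "ay": 0, "az": 4.4}
    - {"x": -3.5, "y": -0.8, "z": -1.5, "ax": 0, "ay": 0, "az": 4.4}
    - {"x": -3.5, "y": -0.5, "z": -1.5, "ax": 0, "ay": 0, "az": 4.4}
  claw: 1

```text
time_s: 0.65
tool_pos: [0.3124, 0.5036, 0.2979]
tool_rot: [-180.0, 0.0, 141.8]
force: [0.5, 0.3, 0.7]
grip_width: 0.0872
grasp_force: 0.0
```

Emit:
jog_arm:
  motion:
    - {"x": -3.5, "y": -0.3, "z": -0.3, "ax": 0, "ay": 0, "az": 4.4}
    - {"x": -3.6, "y": 0, "z": -0.3, "ax": 0, "ay": 0, "az": 4.4}
    - {"x": -3.5, "y": 0.3, "z": -0.3, "ax": 0, "ay": 0, "az": 4.4}
    - {"x": -3.5, "y": 0.6, "z": -0.2, "ax": 0, "ay": 0, "az": 4.4}
    - {"x": -3.5, "y": 0.8, "z": 0, "ax": 0, "ay": 0, "az": 4.4}

```text
time_s: 1.15
tool_pos: [0.4438, 0.3844, 0.3087]
tool_rot: [180.0, -0.0, 119.8]
force: [0.1, 0.3, 0.4]
grip_width: 0.0869
grasp_force: 0.0
```

Emit:
jog_arm:
  motion:
    - {"x": -3.4, "y": 1.1, "z": 0, "ax": 0, "ay": 0, "az": 4.4}
    - {"x": -3.3, "y": 1.4, "z": 0, "ax": 0, "ay": 0, "az": 4.4}
    - {"x": -3.2, "y": 1.6, "z": 0, "ax": 0, "ay": 0, "az": 4.4}
    - {"x": -3.0, "y": 1.8, "z": 0, "ax": 0, "ay": 0, "az": 4.5}
    - {"x": -2.9, "y": 2.1, "z": 0, "ax": 0, "ay": 0, "az": 4.5}

```text
time_s: 1.65
tool_pos: [0.576, 0.2652, 0.3083]
tool_rot: [-180.0, -0.0, 97.6]
force: [1.0, 1.1, -0.0]
grip_width: 0.0875
grasp_force: 0.0
```

```bash
python3 plan.py .574 .264 .31 97.5 2
python3 - <<'E'
from h import *
import cv2
o=env.get_obs();p=env.camera_params("wrist");im=env.read_camera("wrist")[:,:,::-1].copy()
np.save("w1.npy",p,allow_pickle=True)
q=[.588,.1574,-1.4396,.022]
P=[(-78,7,214.5),(-138,7,214.5),(-78,-7,214.5),(-138,-7,214.5),(0,0,158)]
print(proj("",world(q,P),p).round(1))
cv2.imwrite("pics/w2.png",im)
E
```

```text
t 1.65 pos [0.576  0.2652 0.3083] rot [-179.98   -0.     97.6 ] F [ 1.   1.1 -0. ] grip 0.0875 0.0
x -0.05 y -0.11 z -0.08 | ax -0.01 ay -0.00 az 0.05
x -0.05 y -0.11 z -0.08 | ax -0.01 ay -0.00 az 0.05
[[288.4 255.9]
 [288.9 187. ]
 [272.1 255.9]
 [271.4 187. ]
 [280.8 298.8]]
```

View pics/w2.png

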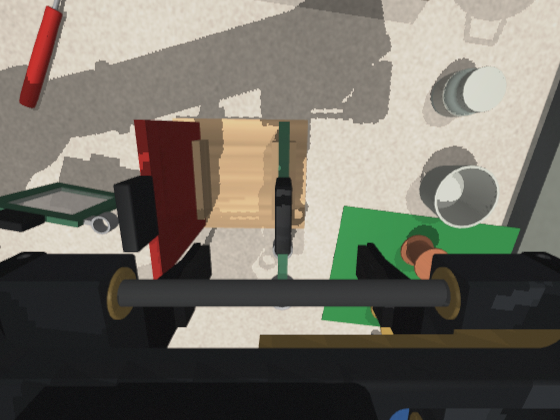

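The tab's dark top is at about columns 276–292 and rows 178–253, a few px off the prediction. The door, with pane and knuckles below it, is confirmed; the cover is at (165,190). I'll measure the tab edges numerically.

Run:
```python
import cv2,numpy as np
g=cv2.imread("pics/w2.png").max(2)
for v in range(172,276,4): print(v," ".join("%3d"%x for x in g[v,268:300]))
```

```text
172 184 183 183 184 182 183 181 182 181 173 106  72  71  71  71  71  72  72  72  72  76 108 124 123 124 124 124 126 128 128 127 128
176 191 190 190 187 182 182 181 182 182 172  92  65  64  65  65  65  66  66  65  65  68  98 124 124 124 125 124 126 131 131 131 131
180 187 188 187 185 180 180 180 170  56  22  20  18  21  20  20  21  20  22  20  20  19  22  35  83 124 124 123 127 129 130 130 131
184 181 181 182 182 180 180 172 113  19  21  23  21  21  23  22  22  22  22  20  22  23  20  21  57 123 123 124 125 126 126 126 126
188 183 183 183 183 181 180 168  23  26  27  28  25  26  28  27  28  28  28  28  28  25  27  29  36  81 123 123 127 129 128 128 128
192 185 185 185 185 181 182 169  33  47  61  60  59  60  57  58  56  58  56  55  57  55  54  46  51 103 125 124 128 130 130 130 130
196 193 192 191 188 180 180 168  29  38  47  48  48  45  28  30  27  25  27  27  28  29  30  27  48 102 123 124 130 132 132 131 131
200 201 201 200 194 181 180 168  26  27  28  28  26  28  30  28  29  28  28  27  30  29  27  27  47 101 123 126 138 139 139 138 146
204 201 201 200 193 180 180 168  23  28  27 
[... 1631 characters left out ...]
  83 157 159 200 199 194 194 195 197 198
256 219 221 218 193 193 190 178 166 165 136 122 122 122 122 123 123 122 123 122 129 165 171 178 217 220 221 224 225 220 219 220 222
260 219 221 223 223 220 218 206 195 198 185 123 122 122 123 121 123 122 122 125 156 217 219 220 219 220 222 222 222 221 218 218 221
264 203 205 207 202 196 201 201 197 198 208 122 120 119 121 120 121 120 120 124 160 224 224 224 225 224 222 221 222 222 222 223 223
268 191 194 199 216 217 215 221 221 219 207 109 121 121 121 121 121 121 120 129 176 221 219 222 226 226 219 214 215 218 222 223 223
272 221 220 220 222 222 220 220 220 217 177 108 115 121 121 121 121 121 121 130 177 223 223 222 222 220 220 219 221 221 220 219 221
```

The tab centre comes out at about (0.5765, 0.265), so the gripper is already above it. Descending 10.8 cm and gripping.

Emit:
jog_arm:
  motion:
    - {"x": 0, "y": 0, "z": 2.5, "ax": 0, "ay": 0, "az": 0}
    - {"x": 0, "y": 0, "z": 2.5, "ax": 0, "ay": 0, "az": 0}
    - {"x": 0, "y": 0, "z": 2.5, "ax": 0, "ay": 0, "az": 0}
    - {"x": 0, "y": 0, "z": 2.0, "ax": 0, "ay": 0, "az": 0}
    - {"x": 0, "y": 0, "z": 1.3, "ax": 0, "ay": 0, "az": 0}

```text
time_s: 2.2
tool_pos: [0.5743, 0.266, 0.1984]
tool_rot: [-179.8, 0.1, 97.8]
force: [-0.5, 0.7, 0.9]
grip_width: 0.0868
grasp_force: 0.0
```

Emit:
jog_arm:
  motion:
    - {"x": 0, "y": 0, "z": 0, "ax": 0, "ay": 0, "az": 0}
    - {"x": 0, "y": 0, "z": 0, "ax": 0, "ay": 0, "az": 0}
    - {"x": 0, "y": 0, "z": 0, "ax": 0, "ay": 0, "az": 0}
    - {"x": 0, "y": 0, "z": 0, "ax": 0, "ay": 0, "az": 0}
    - {"x": 0, "y": 0, "z": 0, "ax": 0, "ay": 0, "az": 0}
  claw: -1
  squeeze: 40

```text
time_s: 2.7
tool_pos: [0.5757, 0.2664, 0.2015]
tool_rot: [179.9, -0.0, 97.8]
force: [-0.2, 0.1, 0.8]
grip_width: 0.0546
grasp_force: 0.0
```

Emit:
jog_arm:
  motion:
    - {"x": 0, "y": 0, "z": 0, "ax": 0, "ay": 0, "az": 0}
    - {"x": 0, "y": 0, "z": 0, "ax": 0, "ay": 0, "az": 0}
    - {"x": 0, "y": 0, "z": 0, "ax": 0, "ay": 0, "az": 0}
    - {"x": 0, "y": 0, "z": 0, "ax": 0, "ay": 0, "az": 0}
    - {"x": 0, "y": 0, "z": 0, "ax": 0, "ay": 0, "az": 0}

```text
time_s: 3.2
tool_pos: [0.5753, 0.2662, 0.2006]
tool_rot: [180.0, -0.0, 97.8]
force: [0.2, -0.6, 0.4]
grip_width: 0.0148
grasp_force: 0.0
```

Emit:
jog_arm:
  motion:
    - {"x": 0, "y": 0, "z": 0, "ax": 0, "ay": 0, "az": 0}
    - {"x": 0, "y": 0, "z": 0, "ax": 0, "ay": 0, "az": 0}
    - {"x": 0, "y": 0, "z": 0, "ax": 0, "ay": 0, "az": 0}
    - {"x": 0, "y": 0, "z": 0, "ax": 0, "ay": 0, "az": 0}
    - {"x": 0, "y": 0, "z": -0.2, "ax": 0, "ay": 0, "az": 0}

```text
time_s: 3.7
tool_pos: [0.5748, 0.266, 0.2017]
tool_rot: [-179.9, 0.0, 97.8]
force: [0.4, -0.5, -3.5]
grip_width: 0.0138
grasp_force: 40.0
```

Emit:
jog_arm:
  motion:
    - {"x": 0, "y": 0, "z": -0.6, "ax": 0, "ay": 0, "az": 0}
    - {"x": 0, "y": 0, "z": -1.0, "ax": 0, "ay": 0, "az": 0}
    - {"x": 0, "y": 0, "z": -1.0, "ax": 0, "ay": 0, "az": 0}
    - {"x": 0, "y": 0, "z": -1.0, "ax": 0, "ay": 0, "az": 0}
    - {"x": 0, "y": 0, "z": -1.0, "ax": 0, "ay": 0, "az": 0}

```text
time_s: 4.2
tool_pos: [0.5754, 0.2663, 0.2499]
tool_rot: [180.0, -0.0, 97.8]
force: [-0.3, 0.1, -3.5]
grip_width: 0.0137
grasp_force: 40.0
```

Emit:
jog_arm:
  motion:
    - {"x": 0, "y": 0, "z": -1.0, "ax": 0, "ay": 0, "az": 0}
    - {"x": 0, "y": 0, "z": -1.0, "ax": 0, "ay": 0, "az": 0}
    - {"x": 0, "y": 0, "z": -1.0, "ax": 0, "ay": 0, "az": 0}
    - {"x": 0, "y": 0, "z": -0.6, "ax": 0, "ay": 0, "az": 0}
    - {"x": 0, "y": 0, "z": -0.3, "ax": 0, "ay": 0, "az": 0}

```text
time_s: 4.7
tool_pos: [0.5756, 0.2663, 0.2885]
tool_rot: [179.9, -0.0, 97.8]
force: [0.7, 0.5, -4.6]
grip_width: 0.0137
grasp_force: 40.0
```

The door is lifted. In the side view, the brass cone near (448,238) looks like the upper pin. I'll check that with the projection and refine the press pose with both views.

Emit:
jog_arm:
  motion:
    - {"x": -2.0, "y": -0.2, "z": 0, "ax": 0, "ay": 0, "az": 0}
    - {"x": -2.5, "y": -0.3, "z": 0, "ax": 0, "ay": 0, "az": 0}
    - {"x": -2.5, "y": -0.3, "z": 0, "ax": 0, "ay": 0, "az": 0}
    - {"x": -2.5, "y": -0.2, "z": 0, "ax": 0, "ay": 0, "az": 0}
    - {"x": -2.5, "y": -0.2, "z": 0, "ax": 0, "ay": 0, "az": 0}

```text
time_s: 5.2
tool_pos: [0.5793, 0.1433, 0.2871]
tool_rot: [-179.9, 0.0, 97.7]
force: [-0.2, -0.8, -3.6]
grip_width: 0.0138
grasp_force: 40.0
```

Emit:
jog_arm:
  motion:
    - {"x": -2.5, "y": -0.3, "z": 0, "ax": 0, "ay": 0, "az": 0}
    - {"x": -2.5, "y": -0.3, "z": 0, "ax": 0, "ay": 0, "az": 0}
    - {"x": -2.5, "y": -0.2, "z": 0, "ax": 0, "ay": 0, "az": 0}
    - {"x": -2.5, "y": -0.2, "z": 0, "ax": 0, "ay": 0, "az": 0}
    - {"x": -2.0, "y": -0.2, "z": 0, "ax": 0, "ay": 0, "az": 0}

```text
time_s: 5.7
tool_pos: [0.5834, 0.0218, 0.2872]
tool_rot: [-180.0, 0.0, 97.6]
force: [0.5, -0.1, -3.2]
grip_width: 0.0136
grasp_force: 40.0
```

Emit:
jog_arm:
  motion:
    - {"x": 0, "y": 0, "z": 0, "ax": 0, "ay": 0, "az": 0}
    - {"x": 0, "y": 0, "z": 0, "ax": 0, "ay": 0, "az": 0}
    - {"x": 0, "y": 0, "z": 0, "ax": 0, "ay": 0, "az": 0}
    - {"x": 0, "y": 0, "z": 0, "ax": 0, "ay": 0, "az": 0}
    - {"x": 0, "y": 0, "z": 0, "ax": 0, "ay": 0, "az": 0}

```text
time_s: 6.2
tool_pos: [0.5839, 0.0261, 0.2875]
tool_rot: [-180.0, -0.0, 97.9]
force: [-0.6, -0.1, -4.2]
grip_width: 0.0139
grasp_force: 40.0
```

Run:
```python
from h import *
import cv2
o=env.get_obs();print(o["tool_pos"],o["tool_rot"],o["time_s"])
pr=[.623,-.204,.196,.05]
dp=[o["tool_pos"][0]+.0151,o["tool_pos"][1]-.1086,np.radians(o["tool_rot"][2]-180),.109]
for n in("scene","side"):
    cv2.imwrite(f"pics/{n}1.png",env.read_camera(n)[:,:,::-1])
    print(n,"pins",proj(n,world(pr,[(0,0,160),(0,0,130),(0,0,30),(0,0,0)])).round(1).tolist())
    print("knuckle",proj(n,world(dp,[(0,0,158),(0,0,28)])).round(1).tolist())
b=cv2.imread("pics/side1.png");a=cv2.imread("pics/scene1.png")
c=np.zeros((600,800,3),np.uint8)
c[:600,:400]=cv2.resize(a[30:180,210:310],None,fx=4,fy=4,interpolation=cv2.INTER_CUBIC)
c[:600,400:]=cv2.resize(b[150:350,340:474],(400,600),interpolation=cv2.INTER_CUBIC)
cv2.imwrite("pics/c3.png",c)
```

```text
[0.5839269  0.02610157 0.28745026] [-1.79993013e+02 -1.00080844e-02  9.78604949e+01] 6.2
scene pins [[254.3, 111.6], [254.7, 122.5], [256.0, 157.0], [256.3, 166.7]]
knuckle [[253.1, 114.4], [255.0, 164.5]]
side pins [[444.6, 231.6], [440.6, 249.9], [428.6, 305.0], [425.3, 320.0]]
knuckle [[378.6, 163.4], [369.6, 237.0]]
```

View pics/c3.png

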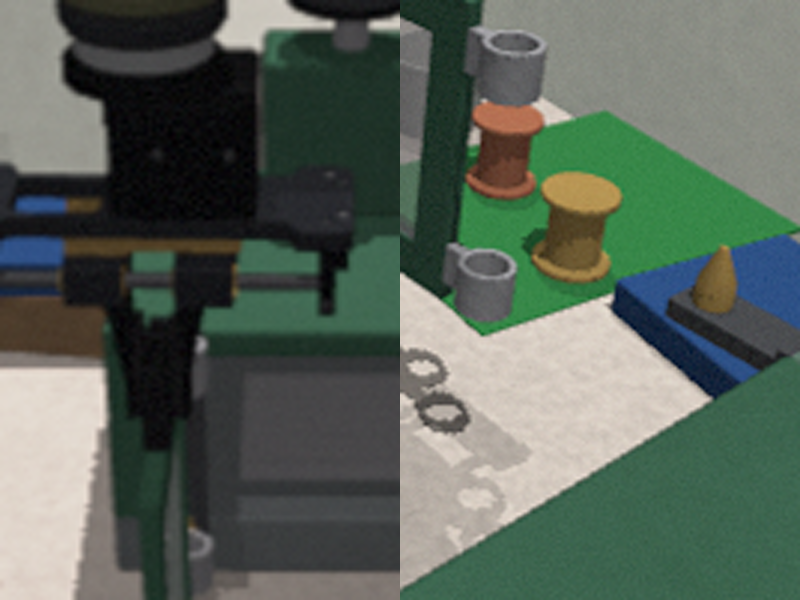

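Run:
```python
from h import *
def fit3(obs,x0):
    # obs: (cam, dz, u|None, v|None); vertical axis
    def f(q):
        r=[]
        for n,dz,u,v in obs:
            a=proj(n,np.array(q)+[0,0,dz])[0]
            if u is not None:r.append(a[0]-u)
            if v is not None:r.append(a[1]-v)
        return np.array(r)
    s=least_squares(f,x0,x_scale=.01);return s.x.round(4),f(s.x).round(1)
D=lambda u,v:(340+(u-400)/2.985,150+v/3.)
print("pin free",fit3([("scene",.16,253.3,112),("scene",.03,255.7,157),("side",.16,*D(724,247))],[.62,-.2,.05]))
def fz(obs,z):
    def f(q):
        r=[]
        for n,dz,u,v in obs:
            a=proj(n,[q[0],q[1],z+dz])[0]
            if u is not None:r.append(a[0]-u)
            if v is not None:r.append(a[1]-v)
        return np.array(r)
    s=least_squares(f,[.6,-.1],x_scale=.01);return s.x.round(4),f(s.x).round(1)
print("pin z=.05",fz([("scene",.16,253.3,112),("scene",.03,255.7,157),("side",.16,*D(724,247)),("side",.13,*D(714,302))],.05))
k=[("scene",.158,255,None),("scene",.028,256.4,165.7),("side",.158,*D(514,50)),("side",.028,*D(488,272))]
print("kn free",fit3(k,[.6,-.1,.1]))
for z in (.105,.109): print("kn z",z,fz(k,z))
```

```text
pin free (array([ 0.6265, -0.207 ,  0.0488]), array([-0.1, -0.7, -0.8, -0.4, -0.5,  0.5]))
pin z=.05 (array([ 0.6264, -0.2078]), array([-0. , -1.3, -0.7, -0.9,  0. ,  0. , -0.7, -0. ]))
kn free (array([ 0.5963, -0.0857,  0.105 ]), array([-0.4,  0.1, -0.4,  0. ,  0.3, -0.3, -0.1]))
kn z 0.105 (array([ 0.5963, -0.0857]), array([-0.4,  0.1, -0.4,  0. ,  0.3, -0.3, -0.2]))
kn z 0.109 (array([ 0.5946, -0.0879]), array([ 0.5,  0.9, -2.3,  0.3, -1.4, -0. , -1.3]))
```

The upper pin shows in the side crop with its tip at (724,247), and both knuckles are clear. The pins are at about (0.6265, -0.207) and the door axis at (0.596, -0.086, z 0.105). Closing 9 of the 12.5 cm, then checking.

Emit:
jog_arm:
  motion:
    - {"x": -1.8, "y": 0.2, "z": 0, "ax": 0, "ay": 0, "az": 0}
    - {"x": -1.8, "y": 0.2, "z": 0, "ax": 0, "ay": 0, "az": 0}
    - {"x": -1.8, "y": 0.2, "z": 0, "ax": 0, "ay": 0, "az": 0}
    - {"x": -1.8, "y": 0.2, "z": 0, "ax": 0, "ay": 0, "az": 0}
    - {"x": -1.8, "y": 0.2, "z": 0, "ax": 0, "ay": 0, "az": 0}

```text
time_s: 6.8
tool_pos: [0.6062, -0.063, 0.2876]
tool_rot: [180.0, -0.0, 97.8]
force: [0.3, -0.3, -4.4]
grip_width: 0.0139
grasp_force: 40.0
```

Emit:
jog_arm:
  motion:
    - {"x": 0, "y": 0, "z": 0, "ax": 0, "ay": 0, "az": 0}
    - {"x": 0, "y": 0, "z": 0, "ax": 0, "ay": 0, "az": 0}
    - {"x": 0, "y": 0, "z": 0, "ax": 0, "ay": 0, "az": 0}
    - {"x": 0, "y": 0, "z": 0, "ax": 0, "ay": 0, "az": 0}
    - {"x": 0, "y": 0, "z": 0, "ax": 0, "ay": 0, "az": 0}

```text
time_s: 7.3
tool_pos: [0.606, -0.0616, 0.2876]
tool_rot: [180.0, -0.0, 97.9]
force: [0.7, 0.4, -3.4]
grip_width: 0.014
grasp_force: 40.0
```

Run:
```python
from h import *
import cv2
o=env.get_obs();print(o["tool_pos"],o["tool_rot"],o["force"])
p=o["tool_pos"];ax=[.5963+p[0]-.5839,-.0857+p[1]-.0261];print("axis",ax)
for n in("scene","side"):
    cv2.imwrite(f"pics/{n}2.png",env.read_camera(n)[:,:,::-1])
    print("knuckle",proj(n,[[*ax,.263],[*ax,.133]]).round(1).tolist())
b=cv2.imread("pics/side2.png");a=cv2.imread("pics/scene2.png")
c=np.zeros((600,800,3),np.uint8)
c[:600,:300]=cv2.resize(a[80:180,230:280],None,fx=6,fy=6,interpolation=cv2.INTER_CUBIC)
c[:600,300:]=cv2.resize(b[170:290,370:470],None,fx=5,fy=5,interpolation=cv2.INTER_CUBIC)
cv2.imwrite("pics/c4.png",c)
```

```text
[ 0.60604343 -0.06161784  0.2875808 ] [ 1.79994506e+02 -2.42472373e-02  9.78579033e+01] [ 0.73989771  0.41723717 -3.40980954]
axis [np.float64(0.6184434307226981), np.float64(-0.17341784131215873)]
knuckle [[252.8, 97.2], [254.7, 145.4]]
knuckle [[432.4, 188.1], [417.5, 266.1]]
```

View pics/c4.png

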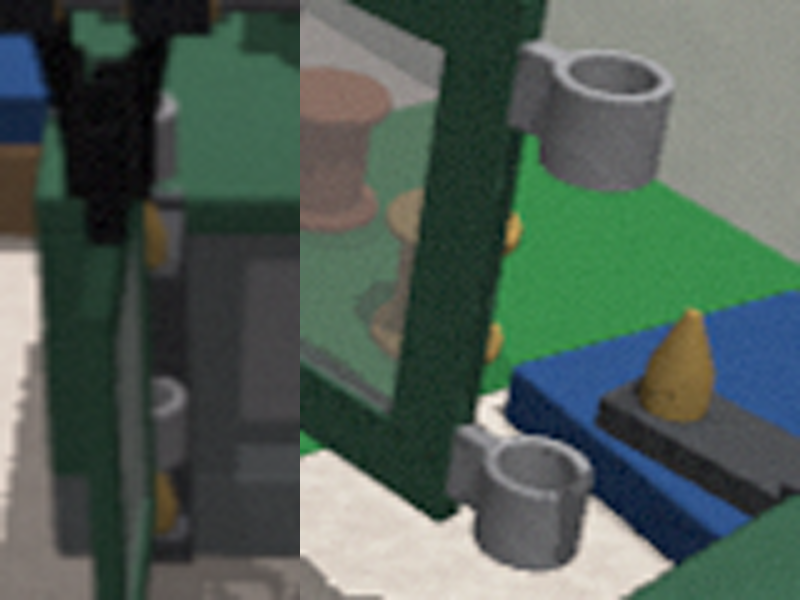

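Run:
```python
from h import *
def fit3(obs,x0):
    def f(q):
        r=[]
        for n,dz,u,v in obs:
            a=proj(n,np.array(q)+[0,0,dz])[0];r+=[a[0]-u,a[1]-v]
        return np.array(r)
    s=least_squares(f,x0,x_scale=.01);return s.x.round(4),f(s.x).round(1)
U=[("scene",.158,252.8,98),("side",.158,432.6,185)];L=[("scene",.028,254.5,145.8),("side",.028,417.8,263.4)]
for n,k in(("U",U),("L",L),("both",U+L)):print(n,fit3(k,[.61,-.17,.1]))
P=[("scene",.16,253.3,112),("side",.16,448.6,232)];print(fit3(P,[.61,-.17,.05]))
```

```text
U (array([ 0.62  , -0.1705,  0.1071]), array([-0.9, -1.2, -0.6,  0.6]))
L (array([ 0.6201, -0.1709,  0.1072]), array([-0.7, -0.7, -0.5,  0.4]))
both (array([ 0.62  , -0.1707,  0.1071]), array([-0.9, -1.2, -0.5,  0.6, -0.7, -0.6, -0.6,  0.3]))
(array([ 0.6275, -0.2065,  0.0489]), array([-0.6, -0.7, -0.3,  0.3]))
```

Both knuckles agree, so the door is upright. About (+7.5, -35.5) mm remains.

Emit:
jog_arm:
  motion:
    - {"x": -0.9, "y": 0.07, "z": 0, "ax": 0, "ay": 0, "az": 0}
    - {"x": -0.9, "y": 0.07, "z": 0, "ax": 0, "ay": 0, "az": 0}
    - {"x": -0.9, "y": 0.06, "z": 0, "ax": 0, "ay": 0, "az": 0}
    - {"x": -0.9, "y": 0.06, "z": 0, "ax": 0, "ay": 0, "az": 0}
    - {"x": 0, "y": 0, "z": 0, "ax": 0, "ay": 0, "az": 0}

```text
time_s: 7.9
tool_pos: [0.6134, -0.1009, 0.2876]
tool_rot: [-180.0, 0.1, 97.6]
force: [-1.4, -0.5, -3.6]
grip_width: 0.0136
grasp_force: 40.0
```

Emit:
jog_arm:
  motion:
    - {"x": 0, "y": 0, "z": 0.3, "ax": 0, "ay": 0, "az": 0}
    - {"x": 0, "y": 0, "z": 0.4, "ax": 0, "ay": 0, "az": 0}
    - {"x": 0, "y": 0, "z": 0.4, "ax": 0, "ay": 0, "az": 0}
    - {"x": 0, "y": 0, "z": 0.4, "ax": 0, "ay": 0, "az": 0}
    - {"x": 0, "y": 0, "z": 0.2, "ax": 0, "ay": 0, "az": 0}

```text
time_s: 8.4
tool_pos: [0.6132, -0.0975, 0.2698]
tool_rot: [-180.0, -0.0, 97.8]
force: [-0.7, -0.3, -3.3]
grip_width: 0.0136
grasp_force: 40.0
```

Run:
```python
from h import *
import cv2
o=env.get_obs();print(o["tool_pos"],o["tool_rot"],o["force"])
p=o["tool_pos"]
for n in("scene","side"):
    cv2.imwrite(f"pics/{n}3.png",env.read_camera(n)[:,:,::-1])
b=cv2.imread("pics/side3.png");a=cv2.imread("pics/scene3.png")
c=np.zeros((600,800,3),np.uint8)
c[:600,:300]=cv2.resize(a[80:180,230:280],None,fx=6,fy=6,interpolation=cv2.INTER_CUBIC)
c[:600,300:]=cv2.resize(b[180:280,390:473],(500,600),interpolation=cv2.INTER_CUBIC)
cv2.imwrite("pics/c5.png",c)
```

```text
[ 0.61324561 -0.09754564  0.26982879] [-1.79952887e+02 -1.96485951e-02  9.78029362e+01] [-0.71212375 -0.25945738 -3.29919842]
```

View pics/c5.png

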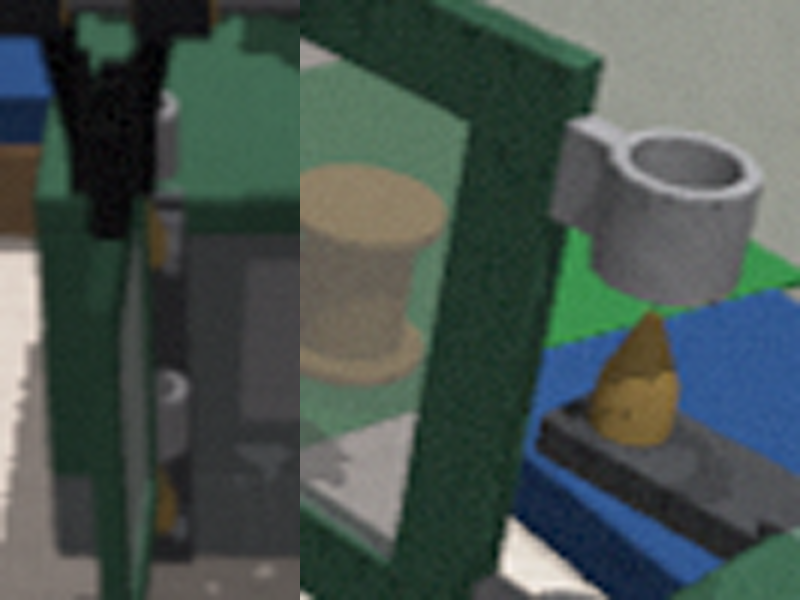

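Run:
```python
from h import *
def fz(obs,z):
    def f(q):
        r=[]
        for n,dz,u,v in obs:
            a=proj(n,[q[0],q[1],z+dz])[0];r+=[a[0]-u,a[1]-v]
        return np.array(r)
    s=least_squares(f,[.6,-.1],x_scale=.01);return s.x.round(4),f(s.x).round(1)
for z in(.087,.089,.091):print(z,fz([("scene",.158,253,98),("scene",.028,254.6,144.5),("side",.158,454.1,207.2)],z))
print(fz([("scene",.16,253.3,112),("scene",.03,255.8,157),("side",.16,448.8,232),("side",.13,445.2,251)],.049))
for d in([.003,0,0],[0,.003,0]):print(d,[(proj(n,np.array([.6265,-.207,.21])+d)-proj(n,[.6265,-.207,.21])).round(2) for n in("scene","side")])
```

```text
0.087 (array([ 0.6279, -0.206 ]), array([-1. , -0.1, -0.8,  0.2, -0.7,  1.7]))
0.089 (array([ 0.6271, -0.2063]), array([-0.7, -0.9, -0.5, -0.5, -0.7,  0.7]))
0.091 (array([ 0.6263, -0.2066]), array([-0.4, -1.8, -0.2, -1.2, -0.7, -0.4]))
(array([ 0.627 , -0.2075]), array([-0.3, -0.9, -1.1, -0.6, -0.2,  0.7, -0.7,  0. ]))
[0.003, 0, 0] [array([[-1.2 , -0.09]]), array([[ 1.64, -0.54]])]
[0, 0.003, 0] [array([[-0.25,  0.56]]), array([[-1.66, -1.07]])]
```

In this crop the upper knuckle sits directly above its pin (tip at (654,312)). The fit agrees to about 1 mm. Lowering with force checks.

Emit:
jog_arm:
  motion:
    - {"x": 0, "y": 0, "z": 0.4, "ax": 0, "ay": 0, "az": 0}
    - {"x": 0, "y": 0, "z": 0.4, "ax": 0, "ay": 0, "az": 0}
    - {"x": 0, "y": 0, "z": 0.4, "ax": 0, "ay": 0, "az": 0}
    - {"x": 0, "y": 0, "z": 0.3, "ax": 0, "ay": 0, "az": 0}
    - {"x": 0, "y": 0, "z": 0.3, "ax": 0, "ay": 0, "az": 0}

```text
time_s: 9.0
tool_pos: [0.6134, -0.098, 0.2522]
tool_rot: [-180.0, -0.0, 97.8]
force: [0.6, 0.3, -4.4]
grip_width: 0.0135
grasp_force: 40.0
```

Emit:
jog_arm:
  motion:
    - {"x": 0, "y": 0, "z": 0.2, "ax": 0, "ay": 0, "az": 0}
    - {"x": 0, "y": 0, "z": 0.2, "ax": 0, "ay": 0, "az": 0}
    - {"x": 0, "y": 0, "z": 0.2, "ax": 0, "ay": 0, "az": 0}
    - {"x": 0, "y": 0, "z": 0.2, "ax": 0, "ay": 0, "az": 0}
    - {"x": 0, "y": 0, "z": 0.2, "ax": 0, "ay": 0, "az": 0}

```text
time_s: 9.5
tool_pos: [0.6135, -0.098, 0.2424]
tool_rot: [180.0, -0.0, 97.8]
force: [0.4, 0.1, -3.7]
grip_width: 0.0139
grasp_force: 40.0
```

Emit:
jog_arm:
  motion:
    - {"x": 0, "y": 0, "z": 0.2, "ax": 0, "ay": 0, "az": 0}
    - {"x": 0, "y": 0, "z": 0.2, "ax": 0, "ay": 0, "az": 0}
    - {"x": 0, "y": 0, "z": 0.2, "ax": 0, "ay": 0, "az": 0}
    - {"x": 0, "y": 0, "z": 0.2, "ax": 0, "ay": 0, "az": 0}
    - {"x": 0, "y": 0, "z": 0.1, "ax": 0, "ay": 0, "az": 0}

```text
time_s: 10.0
tool_pos: [0.6134, -0.098, 0.2333]
tool_rot: [-180.0, -0.0, 97.8]
force: [-0.0, 0.9, -4.0]
grip_width: 0.0139
grasp_force: 40.0
```

Emit:
jog_arm:
  motion:
    - {"x": 0, "y": 0, "z": 0.1, "ax": 0, "ay": 0, "az": 0}
    - {"x": 0, "y": 0, "z": 0.1, "ax": 0, "ay": 0, "az": 0}
    - {"x": 0, "y": 0, "z": 0, "ax": 0, "ay": 0, "az": 0}
    - {"x": 0, "y": 0, "z": 0, "ax": 0, "ay": 0, "az": 0}
    - {"x": 0, "y": 0, "z": 0, "ax": 0, "ay": 0, "az": 0}

```text
time_s: 10.5
tool_pos: [0.6136, -0.098, 0.2317]
tool_rot: [180.0, 0.0, 97.8]
force: [0.4, 0.1, -3.9]
grip_width: 0.0141
grasp_force: 40.0
```

Not yet bearing. Continuing in 1 mm steps until the weight comes off.

Emit:
jog_arm:
  motion:
    - {"x": 0, "y": 0, "z": 0.1, "ax": 0, "ay": 0, "az": 0}
    - {"x": 0, "y": 0, "z": 0.1, "ax": 0, "ay": 0, "az": 0}
    - {"x": 0, "y": 0, "z": 0, "ax": 0, "ay": 0, "az": 0}
    - {"x": 0, "y": 0, "z": 0, "ax": 0, "ay": 0, "az": 0}
    - {"x": 0, "y": 0, "z": 0, "ax": 0, "ay": 0, "az": 0}

```text
time_s: 11.0
tool_pos: [0.6135, -0.098, 0.2296]
tool_rot: [180.0, -0.0, 97.8]
force: [0.1, 0.4, -3.6]
grip_width: 0.0135
grasp_force: 40.0
```

Emit:
jog_arm:
  motion:
    - {"x": 0, "y": 0, "z": 0.1, "ax": 0, "ay": 0, "az": 0}
    - {"x": 0, "y": 0, "z": 0, "ax": 0, "ay": 0, "az": 0}
    - {"x": 0, "y": 0, "z": 0, "ax": 0, "ay": 0, "az": 0}
    - {"x": 0, "y": 0, "z": 0, "ax": 0, "ay": 0, "az": 0}
    - {"x": 0, "y": 0, "z": 0, "ax": 0, "ay": 0, "az": 0}

```text
time_s: 11.5
tool_pos: [0.6135, -0.098, 0.2286]
tool_rot: [180.0, 0.0, 97.8]
force: [0.2, -0.3, -3.5]
grip_width: 0.0138
grasp_force: 40.0
```

Emit:
jog_arm:
  motion:
    - {"x": 0, "y": 0, "z": 0.1, "ax": 0, "ay": 0, "az": 0}
    - {"x": 0, "y": 0, "z": 0, "ax": 0, "ay": 0, "az": 0}
    - {"x": 0, "y": 0, "z": 0, "ax": 0, "ay": 0, "az": 0}
    - {"x": 0, "y": 0, "z": 0, "ax": 0, "ay": 0, "az": 0}
    - {"x": 0, "y": 0, "z": 0, "ax": 0, "ay": 0, "az": 0}

```text
time_s: 12.0
tool_pos: [0.6138, -0.0978, 0.2282]
tool_rot: [179.9, -0.0, 97.8]
force: [-0.1, 0.5, 2.2]
grip_width: 0.0136
grasp_force: 39.9
```

Emit:
jog_arm:
  motion:
    - {"x": 0, "y": 0, "z": 0.1, "ax": 0, "ay": 0, "az": 0}
    - {"x": 0, "y": 0, "z": 0, "ax": 0, "ay": 0, "az": 0}
    - {"x": 0, "y": 0, "z": 0, "ax": 0, "ay": 0, "az": 0}
    - {"x": 0, "y": 0, "z": 0, "ax": 0, "ay": 0, "az": 0}
    - {"x": 0, "y": 0, "z": 0, "ax": 0, "ay": 0, "az": 0}

```text
time_s: 12.5
tool_pos: [0.6138, -0.0975, 0.2276]
tool_rot: [179.9, -0.0, 97.8]
force: [-2.4, 3.0, 6.3]
grip_width: 0.0136
grasp_force: 40.0
```

Bearing at exactly the nominal height (0.2285), so it is fully down. Releasing.

Emit:
jog_arm:
  motion:
    - {"x": 0, "y": 0, "z": -0.1, "ax": 0, "ay": 0, "az": 0}
    - {"x": 0, "y": 0, "z": 0, "ax": 0, "ay": 0, "az": 0}
    - {"x": 0, "y": 0, "z": 0, "ax": 0, "ay": 0, "az": 0}
    - {"x": 0, "y": 0, "z": 0, "ax": 0, "ay": 0, "az": 0}
    - {"x": 0, "y": 0, "z": 0, "ax": 0, "ay": 0, "az": 0}
  squeeze: 5

```text
time_s: 13.0
tool_pos: [0.6134, -0.0981, 0.2271]
tool_rot: [-180.0, 0.0, 97.8]
force: [0.1, 0.9, -1.4]
grip_width: 0.0138
grasp_force: 5.0
```

Emit:
jog_arm:
  motion:
    - {"x": 0, "y": 0, "z": 0, "ax": 0, "ay": 0, "az": 0}
    - {"x": 0, "y": 0, "z": 0, "ax": 0, "ay": 0, "az": 0}
    - {"x": 0, "y": 0, "z": 0, "ax": 0, "ay": 0, "az": 0}
    - {"x": 0, "y": 0, "z": 0, "ax": 0, "ay": 0, "az": 0}
    - {"x": 0, "y": 0, "z": 0, "ax": 0, "ay": 0, "az": 0}
  claw: 0.2

```text
time_s: 13.5
tool_pos: [0.6136, -0.0981, 0.2277]
tool_rot: [180.0, 0.0, 97.8]
force: [-0.0, -1.2, 0.1]
grip_width: 0.0457
grasp_force: 0.0
```

Emit:
jog_arm:
  motion:
    - {"x": 0, "y": 0, "z": 0, "ax": 0, "ay": 0, "az": 0}
    - {"x": 0, "y": 0, "z": 0, "ax": 0, "ay": 0, "az": 0}
    - {"x": 0, "y": 0, "z": 0, "ax": 0, "ay": 0, "az": 0}
    - {"x": 0, "y": 0, "z": 0, "ax": 0, "ay": 0, "az": 0}
    - {"x": 0, "y": 0, "z": 0, "ax": 0, "ay": 0, "az": 0}

```text
time_s: 14.0
tool_pos: [0.6135, -0.098, 0.2275]
tool_rot: [180.0, -0.0, 97.8]
force: [-0.5, -0.1, -0.7]
grip_width: 0.0517
grasp_force: 0.0
```

Emit:
jog_arm:
  motion:
    - {"x": 0, "y": 0, "z": -1.5, "ax": 0, "ay": 0, "az": 0}
    - {"x": 0, "y": 0, "z": -2.5, "ax": 0, "ay": 0, "az": 0}
    - {"x": 0, "y": 0, "z": -3, "ax": 0, "ay": 0, "az": 0}
    - {"x": 0, "y": 0, "z": -3, "ax": 0, "ay": 0, "az": 0}
    - {"x": 0, "y": 0, "z": -2, "ax": 0, "ay": 0, "az": 0}

```text
time_s: 14.5
tool_pos: [0.614, -0.0983, 0.3514]
tool_rot: [179.8, 0.0, 97.8]
force: [-1.0, -0.2, -0.0]
grip_width: 0.0523
grasp_force: 0.0
```

Emit:
jog_arm:
  motion:
    - {"x": 0, "y": 0, "z": 0, "ax": 0, "ay": 0, "az": 0}
    - {"x": 0, "y": 0, "z": 0, "ax": 0, "ay": 0, "az": 0}
    - {"x": 0, "y": 0, "z": 0, "ax": 0, "ay": 0, "az": 0}
    - {"x": 0, "y": 0, "z": 0, "ax": 0, "ay": 0, "az": 0}
    - {"x": 0, "y": 0, "z": 0, "ax": 0, "ay": 0, "az": 0}

```text
time_s: 15.0
tool_pos: [0.6131, -0.0978, 0.3466]
tool_rot: [-179.9, -0.0, 97.8]
force: [0.8, -0.7, 0.1]
grip_width: 0.0518
grasp_force: 0.0
```

Run:
```python
from h import *
import cv2
a=env.read_camera("scene")[:,:,::-1];b=env.read_camera("side")[:,:,::-1]
c=np.zeros((600,800,3),np.uint8)
c[:,:400]=cv2.resize(a[60:360,210:410],(400,600));c[:,400:]=cv2.resize(b[140:340,340:473],(400,600))
cv2.imwrite("pics/c6.png",c)
```

```text
(no output)
```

View pics/c6.png

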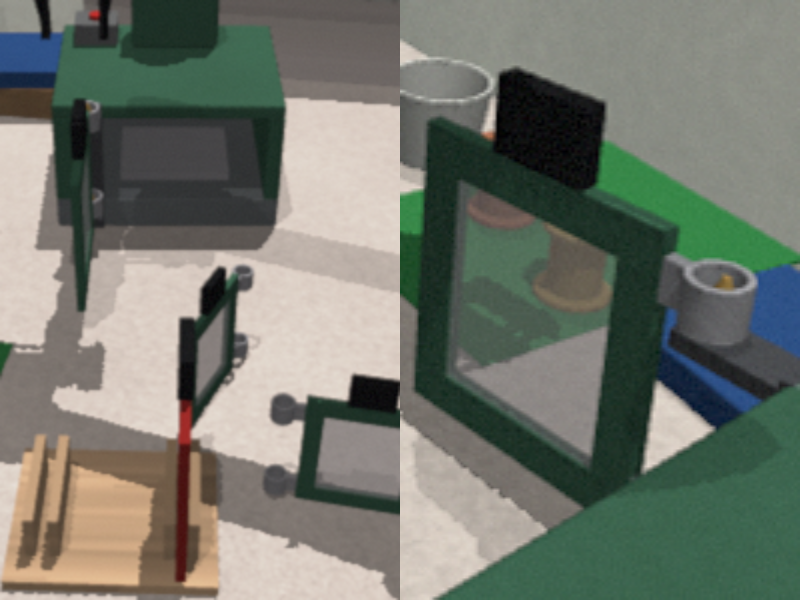

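The door hangs upright on the press. The upper knuckle rests on its bracket with the pin tip visible in its bore at (727,282). The red cover still stands in the rack at (185,480), and the gripper is clear.

```bash
python3 -c "
from cell import env
print(env.sign_off())"
```

```text
the job is handed in; nothing more can be done
None
```

The green guard door hangs wide open on the press with its knuckles down on the brackets, the gripper has let go and is clear, and the red cover still stands in the rack; I handed the job in at about 15 s, and the sign-off gave no verdict.

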